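Pack up and shut the paint case

ROBOT

A 6-joint arm with a two-finger parallel gripper is mounted at the origin on the work surface. World frame = base frame: x ahead of the robot, y to its left, z up, the work surface at z = 0. Lengths are in m, angles in rad, forces in N, time in s.
With the tool pointing down it reaches from about 0.2 to 0.875 m from the base axis. Payload 3.4 kg.
Tool frame: the origin (TCP) lies between the finger pads; the fingertips stand 25 mm ahead of it and the grasp point (between the pads) lies 6 mm ahead of it (r.nose_length is the z of the fingertips in the tool frame, in m); z points along the fingers, y is the line along which they close (so a half turn about z gives the same grasp; the last joint's range is limited). The gripper opens to 94 mm and grips with 3 to 60 N. Pads are 16 mm wide; open, the fingers measure 119 mm over their backs; the gripper's body (75 mm by 177 mm) begins 78 mm behind the grasp point.
Start: joints at [1.011, 0.276, 1.505, -0, 1.361, -0.121], TCP at [0.244, 0.521, 0.23] pointing down, gripper open.
Joint ranges: [-2.89, 2.89], [-0.75, 2.08], [0.22, 2.7], [-1.18, 4.32], [0.11, 2.71], [-2.7, 2.7]. Speed limits (rad/s): [2.57, 2.57, 3.14, 3.14, 3.14, 3.14].

INTERFACE

Orientations are given as a unit quaternion [w, x, y, z].
In Python, from plant import r, gripper_to, inverse_kinematics, vision, models, telemetry gives the robot as it stands. Calls block until the motion is done:
- r.move_to(position, orientation): joint-space move of the TCP to a pose.
- r.move_l(position, rot=None, vel=0.15, guard=None): straight line of the TCP; rot=None keeps the orientation; vel is the mean speed in m/s. With guard (N) it stops when the force on the tool has changed by that much, and returns True; else False.
- r.movej(angles): joint-space move.
- gripper_to(opening, f_grip=None): finger opening in m; f_grip is the grip in N (None keeps the last); returns when the fingers have stopped.
- r.hold(seconds).
- inverse_kinematics(position, orientation): joint angles nearest the present ones, or None.
- vision.snapshot(name): name is "scene" or "top" or "wrist"; returns the picture (400x640x3 uint8, red, green, blue); there is no depth.
- vision.get_calibration(name): a dict with "fx", "fy", "cx", "cy" (pixels), "position" and "orientation" of the camera in the world. Camera axes: x right, y down, z forward; pixel columns grow to the right and rows downward; lengths in m; the calibration is good to about 2 mm. A picture is of the moment at which its call begins: read the wrist's pose just before it. get_calibration takes no time and is no camera call; for the wrist camera it gives the pose at the moment of the call.
A pose or a line that the arm cannot do raises r.PlanningError and nothing moves.
- r.sign_off(): hands the job in; it is judged then, once.
Trained networks look in the newest picture that a camera, given by its name, has taken for a name from the list of things; names that differ only in an ending like _2 or _b are one class to them, and where a whole thing is asked for, a point or a joint stands for the part that bears it (a point fixed in the world has none). Each returns a list of dicts, best first, with "score" (0 to 1); they miss things now and then, are a little off and sometimes report something else, mostly with a low value. They report only what shows in the picture. A call takes as long as a camera call. They do not tell look-alikes from the thing itself.
- models.boxes_of(thing, camera): "at" ([x, y, z] in m, in world coordinates, good to about 4 mm: the middle of the surface that is visible of it).
- models.regions_of(thing, camera): "pixels" (400x640 bool, what is visible of it).
- models.mark_of(thing, camera): "at" ([x, y, z] in m, in world coordinates, good to about 4 mm: a listed point, or the origin of a listed thing).
Readings, each from a call of its own:
- telemetry.current_t(): time.
- telemetry.current_joints(): joint angles.
- telemetry.current_dq(): joint speeds.
- telemetry.current_joint_efforts(): joint torques, N m.
- telemetry.current_ee_pos(): TCP position.
- telemetry.current_tool_rot(): TCP orientation.
- telemetry.current_wrist_force(): force on the tool from outside, world axes, zero at the start.
- telemetry.current_torque(): the same for the moment, N m.
- telemetry.current_opening(): finger opening in m.
- telemetry.current_finger_force(): force on a finger pad.
Only numpy, scipy, OpenCV 4.12 (cv2) and the standard library are available. Lean on these libraries where they do the work, as an engineer would, in place of code of your own. Each camera call takes 0.05 s, during which the arm holds its last target. There are 200 camera calls.

TASK

Pack up the painting corner: pull the charger out of the desk socket and put it in the narrow bay of the wooden case, and put every paint jar on the desk in the case's wide bay, any way up. When everything is in, shut the lid fully, then push the brass latch across over the lid's edge until it clicks home. Do not shove or knock over the vase, the doll or the brush cup.

Things in the scene. Friction and masses are not known exactly. Their poses are not given: they have to be found in the camera images.
- case: fixed open wooden case on the desk, 160 mm (its x) by 300 mm (its y), walls 70 mm high and 8 mm thick, floor 6 mm thick. Origin: centre of the underside; x points away from the latch side to the hinge side, z up. A divider 8 mm thick and 56 mm high (measured from the underside), centred at y = -65 mm, parts the inside into two bays
- wide_bay (a point): middle of the floor of the case's wide bay, which is 144 mm (case x) by 203 mm (case y) inside: x -72 to +72, y -61 to +142 mm in the case's frame. Its axes are the case's
- narrow_bay (a point): middle of the floor of the case's narrow bay, 144 mm (case x) by 73 mm (case y) inside: x -72 to +72, y -142 to -69 mm in the case's frame. Its axes are the case's
- latch_block (a point): middle of the top of the wooden block before the latch side of the case, which carries the latch: x -135 to -80 mm, y -25 to +25 mm in the case's frame, 76 mm high
- lid (a joint): hinged wooden lid, 160 x 300 mm, 8 mm thick, hinge along the case's +x top edge; 0 = shut, flat on the walls (its top 78 mm above the case's underside), 1.57 = upright, end stop 1.9. It starts upright or leaning back a little. A stiff friction hinge (0.22 N m) keeps it at any angle, so it must be pushed all the way down
- lid_hinge (a point): point on the hinge axis, in the middle of its length, at the lid's underside: 80 mm in x and 70 mm in z from the case's origin. The axis is the case's y
- lid_edge (a point): middle of the lid's free edge, half-way through its thickness, 160 mm from the hinge axis; moves with the lid
- latch (a joint): brass slide latch on the block, slides along the case's +x: 0 = drawn back, tongue 6 mm clear of the lid, 0.025 = home at the end stop, tongue 19 mm over the shut lid. A sprung ball resists with about 6 N from 11 to 17 mm, then it snaps on; home is 22 mm and more. The tongue passes 1.5 mm above the shut lid and jams on a lid that is not down
- latch_knob (a point): middle of the top face of the latch's upright brass knob, which is 12 mm thick (case x), 24 mm wide (case y) and stands 28 mm high; its top is 112 mm above the desk. Moves with the latch; at latch 0 it lies at x = -115 mm in the case's frame
- socket: fixed white socket block on the desk, 80 x 60 x 30 mm high, origin at the centre of the underside; the charger's foot stands in the hole in the middle of its top
- charger: white plug-in charger, 70 g: body 34 mm (x) x 28 mm (y) x 40 mm high, and below it a foot 14 mm wide and 15 mm long that starts in the socket. Origin: centre of the body's underside (30 mm above the desk when plugged in), z away from the foot. Sprung balls hold the foot; pulled straight up with about 9 N it comes out (15 mm). In the case it may lie any way up
- jar0: square glass paint jar, 38 x 38 mm and 30 mm high with a white round cap (32 mm across, 12 mm high) on top, 42 mm high in all, about 90 g; closed, so it may lie any way up. Origin: centre of the underside; z up through the cap, x and y square to the side faces. All jars are alike; there are three or four on the desk, in varying places
- jar1: square glass paint jar, 38 x 38 mm and 30 mm high with a white round cap (32 mm across, 12 mm high) on top, 42 mm high in all, about 90 g; closed, so it may lie any way up. Origin: centre of the underside; z up through the cap, x and y square to the side faces. All jars are alike; there are three or four on the desk, in varying places
- jar2: square glass paint jar, 38 x 38 mm and 30 mm high with a white round cap (32 mm across, 12 mm high) on top, 42 mm high in all, about 90 g; closed, so it may lie any way up. Origin: centre of the underside; z up through the cap, x and y square to the side faces. All jars are alike; there are three or four on the desk, in varying places
- jar3: square glass paint jar, 38 x 38 mm and 30 mm high with a white round cap (32 mm across, 12 mm high) on top, 42 mm high in all, about 90 g; closed, so it may lie any way up. Origin: centre of the underside; z up through the cap, x and y square to the side faces. All jars are alike; there are three or four on the desk, in varying places
- vase: bystander: tall brass-coloured vase, 225 mm high, 100 mm across; origin at the centre of its underside
- doll: bystander: unpainted wooden doll, 130 mm high, 82 mm across; origin at the centre of its underside
- brush_cup: bystander: blue cup, 80 mm across, with brushes, 210 mm high in all; origin at the centre of its underside
Mind the look-alikes: they are no part of the job. What is shaped like the jar1 but red or turquoise is not meant.

How it is judged:
On the way, in this order (a step that is already met when the one before it is completed fails the run):
1. the charger and every jar are in their bays of the case (x of jar0 in the frame of case between -0.074 and 0.074 m and y of jar0 in the frame of case between -0.061 and 0.144 m and z of jar0 in the frame of case between 0 and 0.066 m and x of jar1 in the frame of case between -0.074 and 0.074 m and y of jar1 in the frame of case between -0.061 and 0.144 m and z of jar1 in the frame of case between 0 and 0.066 m and x of jar2 in the frame of case between -0.074 and 0.074 m and y of jar2 in the frame of case between -0.061 and 0.144 m and z of jar2 in the frame of case between 0 and 0.066 m and x of jar3 in the frame of case between -0.074 and 0.074 m and y of jar3 in the frame of case between -0.061 and 0.144 m and z of jar3 in the frame of case between 0 and 0.066 m and x of charger in the frame of case between -0.074 and 0.074 m and y of charger in the frame of case between -0.144 and -0.067 m and z of charger in the frame of case between 0 and 0.066 m), for 0.2 s.
2. the lid is shut (value of joint lid below 0.04 rad), for 0.2 s.
3. the latch is home past its detent (value of joint latch above 0.0215 m and value of joint lid below 0.04 rad), for 0.2 s.
At the end, for the whole second after the job is handed in: The charger lies in the narrow bay and every jar in the wide bay, the lid is shut (under 0.04 rad) and the latch is home (over 21.5 mm of its 25 mm) (all of step 1 and all of step 3 and contact force between each of jar0, jar1, jar2, jar3, charger and the fingers below 0.2 N); the robot touches nothing.
It fails at once if the vase is shoved more than 3 cm or tipped (distance of vase from where it was at the start of the episode above 0.03 m or angle between vase's own z axis and vertical above 0.35 rad).
It fails at once if the doll is shoved more than 3 cm or tipped (distance of doll from where it was at the start of the episode above 0.03 m or angle between doll's own z axis and vertical above 0.35 rad).
It fails at once if the brush cup is shoved more than 3 cm or tipped (distance of brush_cup from where it was at the start of the episode above 0.03 m or angle between brush_cup's own z axis and vertical above 0.35 rad).
Of jar0, jar1, jar2, jar3 only 3 to 4 are there at a start; the rules pass over those that are not, and their reading is None.
At some moment in a run one of jar0, jar1, jar2, jar3 may be knocked a few centimetres aside while the robot is not near it.
Once in a run the grip may slacken for a moment while it holds something.
It also fails if it takes over 210 s, if anything falls off the work surface, if the arm or the gripper's body presses on something with over 40 N, if the wrist force passes 120 N, or if a joint passes its speed limit or range.

## Working session

There is one attempt and no reset: what is moved stays moved. The work goes in short steps, each a Python script; the robot and the scene stay as the last script left them, time stands still between calls to the robot, and variables do not carry over. Pictures are saved under pics/ and viewed, at most 14 in all, crops included, and the job is handed in when it is done.

```bash
ls; mkdir -p pics; python3 - <<'E'
from plant import r, gripper_to, inverse_kinematics, vision, models, telemetry
import cv2, numpy as np
for n in ("scene","top"):
    im=vision.snapshot(n); cv2.imwrite(f"pics/{n}0.png",im[:,:,::-1])
    print(n,{k:np.round(v,3).tolist() for k,v in vision.get_calibration(n).items()})
    for t in ("case","wide_bay","narrow_bay","latch_block","lid_hinge","lid_edge","latch_knob","socket","charger","jar0","vase","doll","brush_cup"):
        print(t,[(np.round(d["at"],3).tolist(),round(d["score"],2)) for d in models.mark_of(t,n)])
print(telemetry.current_t(), r.nose_length)
E
```

```text
pics
scene {'fx': 360.948, 'fy': 360.948, 'cx': 319.758, 'cy': 190.15, 'position': [0.837, 0.506, 0.934], 'orientation': [-0.081, 0.286, 0.913, -0.281]}
case [([0.583, -0.015, 0.001], 0.98)]
wide_bay [([0.576, 0.022, 0.01], 0.82), ([0.575, 0.309, 0.002], 0.71)]
narrow_bay [([0.583, -0.124, 0.003], 0.69)]
latch_block [([0.473, -0.023, 0.079], 0.92), ([0.384, 0.236, 0.002], 0.4)]
lid_hinge [([0.583, -0.015, -0.001], 0.62), ([0.665, -0.015, 0.072], 0.57), ([0.497, -0.377, -0.0], 0.34)]
lid_edge [([0.658, -0.016, 0.23], 0.9), ([0.58, -0.126, 0.005], 0.53)]
latch_knob [([0.463, -0.027, 0.116], 0.46)]
socket [([0.496, -0.376, -0.0], 0.82)]
charger [([0.632, 0.451, 0.004], 0.71), ([0.491, -0.375, 0.03], 0.62)]
jar0 [([0.474, 0.452, -0.0], 0.85), ([0.459, 0.364, 0.002], 0.83), ([0.488, 0.233, 0.004], 0.68), ([0.346, 0.355, 0.001], 0.65), ([0.388, 0.235, 0.002], 0.62), ([0.376, 0.45, 0.0], 0.58), ([0.578, 0.31, 0.002], 0.54), ([0.492, -0.377, 0.032], 0.48)]
vase [([0.585, -0.017, 0.0], 0.72), ([0.573, 0.31, 0.001], 0.65), ([0.712, -0.333, -0.003], 0.63)]
doll [([0.632, 0.45, 0.0], 0.67)]
brus
[... 358 characters left out ...]
, 0.61), ([0.58, 0.31, -0.0], 0.59)]
latch_block [([0.472, -0.02, 0.076], 0.94)]
lid_hinge [([0.661, -0.018, 0.074], 0.65)]
lid_edge [([0.665, -0.015, 0.225], 0.92), ([0.466, -0.025, 0.116], 0.56)]
latch_knob [([0.466, -0.024, 0.113], 0.68)]
socket [([0.495, -0.377, -0.0], 0.56)]
charger [([0.493, -0.378, 0.024], 0.52)]
jar0 [([0.576, 0.308, -0.001], 0.83), ([0.479, 0.454, -0.0], 0.71), ([0.376, 0.452, 0.0], 0.71), ([0.386, 0.236, -0.001], 0.56), ([0.465, 0.371, -0.0], 0.49), ([0.347, 0.356, -0.003], 0.49), ([0.661, -0.019, 0.069], 0.38)]
vase [([0.713, -0.335, -0.002], 0.94), ([0.658, -0.015, 0.228], 0.61)]
doll [([0.627, 0.451, 0.0], 0.92)]
brush_cup [([0.723, 0.294, 0.0], 0.81)]
1.4 0.025
```

View pics/scene0.png

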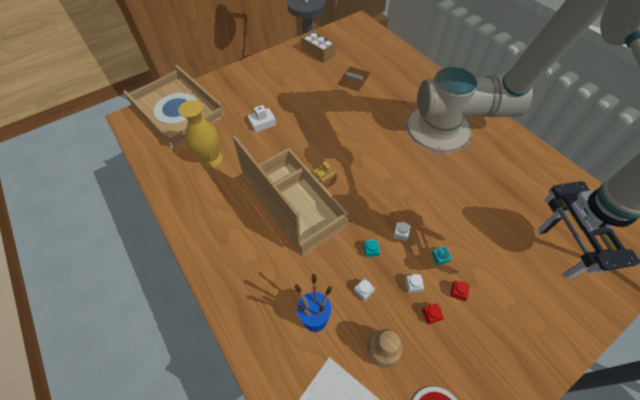

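View pics/top0.png

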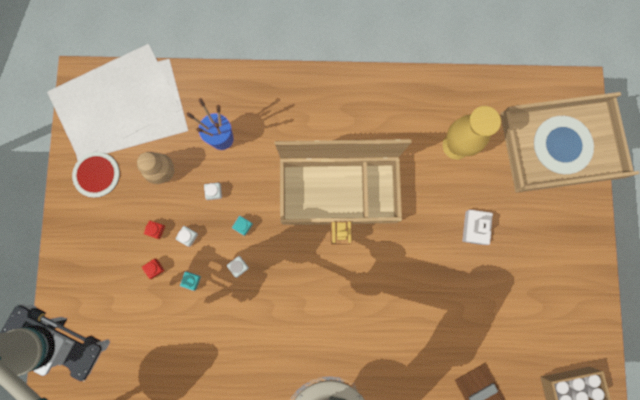

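The case is at scene (290,200) and the charger in the white socket is at scene (262,117), top (479,226).

Things that could be taken for jars, by top pixel:
- White or clear: (213,190), (187,236) and (238,267). These are the ones I want.
- Red: (153,229) and (152,268). Rejected.
- Turquoise: (242,226) and (190,281). Rejected.
- White round things in the box at (580,388). Rejected: not on the desk as square jars.

The arm hides the lower left of the desk, so I'll look again once it has moved.

```bash
cat > h.py <<'E'
from plant import r, gripper_to, inverse_kinematics, vision, models, telemetry
import cv2, numpy as np
from scipy.spatial.transform import Rotation as R
def Rm(q): return R.from_quat([q[1],q[2],q[3],q[0]])
def down(a):
    m=np.array([[np.cos(a),np.sin(a),0],[np.sin(a),-np.cos(a),0],[0,0,-1]])
    q=R.from_matrix(m).as_quat(); return [q[3],q[0],q[1],q[2]]
def best(p,a):
    """tool yaw a or a+pi, whichever needs the smaller last-joint angle"""
    c=[]
    for k in (a,a+np.pi):
        j=inverse_kinematics(p,down(k))
        if j is not None: c.append((abs(j[5]),k))
    return min(c)[1]
def rays(cal,px):
    px=np.atleast_2d(np.asarray(px,float))
    d=np.c_[(px[:,0]-cal["cx"])/cal["fx"],(px[:,1]-cal["cy"])/cal["fy"],np.ones(len(px))]
    return Rm(cal["orientation"]).apply(d)
def toplane(cal,px,z):
    d=rays(cal,px); p=np.array(cal["position"]); return p+d*((z-p[2])/d[:,2])[:,None]
def project(cal,P):
    c=Rm(cal["orientation"]).inv().apply(np.atleast_2d(P)-np.array(cal["position"]))
    return np.c_[cal["fx"]*c[:,0]/c[:,2]+cal["cx"],cal["fy"]*c[:,1]/c[:,2]+cal["cy"]]
def tri(obs):
    """obs: list of (cal,pixel): least-squares ray crossing"""
    A=np.zeros((3,3));b=np.zeros(3)
    for c,px in obs:
        d=rays(c,px)[0]; d/=np.linalg.norm(d); M=np.eye(3)-np.outer(d,d); A+=M; b+=M@np.array(c["position"])
    return np.linalg.solve(A,b)
def snap(n,save=None):
    cal=vision.get_calibration(n); im=vision.snapshot(n)
    if save: cv2.imwrite(f"pics/{save}.png",im[:,:,::-1])
    return cal,im
def jars(cam="wrist",save=None,zt=0.03):
    """every jar-like region: xy of its square at height zt, yaw, saturation"""
    cal,im=snap(cam,save); hsv=cv2.cvtColor(im,cv2.COLOR_RGB2HSV); out=[]
    for d in models.regions_of("jar0",cam):
        m=d["pixels"].astype(np.uint8)
        cs=cv2.findContours(m,cv2.RETR_EXTERNAL,cv2.CHAIN_APPROX_NONE)[0]
        if not cs: continue
        c=max(cs,key=cv2.contourArea)[:,0]
        w=toplane(cal,c,zt)[:,:2]
        (cx,cy),(a,b),ang=cv2.minAreaRect((w*1000).astype(np.float32))
        out.append(dict(xy=np.array([cx,cy])/1000,size=(a,b),yaw=np.radians(ang),score=d["score"],
             sat=float(np.median(hsv[...,1][m>0])),px=c.mean(0),cal=cal))
    return out
E
python3 - <<'E'
from h import *
r.move_to([0.44,0.28,0.42],down(best([0.44,0.28,0.42],0)))
gripper_to(0.07)
def show(js):
    for j in js: print(np.round(j["xy"],3),np.round(j["size"],0),round(np.degrees(j["yaw"])),int(j["sat"]),np.round(j["px"]),round(j["score"],2))
a=jars(save="w1");show(a)
for d in models.mark_of("jar0","wrist"): print(np.round(d["at"],3),round(d["score"],2))
r.move_l([0.50,0.32,0.42])
b=jars(save="w2");show(b)
for p in a:
    if p["sat"]>90: continue
    q=min(b,key=lambda q:np.linalg.norm(q["xy"]-p["xy"]))
    print("tri",np.round(tri([(p["cal"],p["px"]),(q["cal"],q["px"])]),3))
im=snap("top","top1"); print([ (np.round(d["at"],3),round(d["score"],2)) for d in models.mark_of("jar0","top")])
a=cv2.imread("pics/w1.png");cv2.imwrite("pics/w12.png",np.vstack([cv2.resize(a,None,fx=.75,fy=.75),cv2.resize(cv2.imread("pics/top1.png"),None,fx=.75,fy=.75)]))
E
```

```text
[0.574 0.307] [50. 39.] 5 9 [338. 235.] 0.89
[0.473 0.448] [47. 39.] 75 233 [417. 184.] 0.78
[0.487 0.23 ] [37. 40.] 59 220 [297. 191.] 0.7
[0.384 0.237] [39. 40.] 41 5 [299. 132.] 0.63
[0.348 0.352] [42. 40.] 70 209 [367. 111.] 0.61
[0.377 0.446] [41. 42.] 36 227 [421. 128.] 0.58
[ 0.458  0.373 -0.003] 0.93
[0.474 0.454 0.002] 0.76
[ 0.38   0.237 -0.003] 0.72
[0.38  0.449 0.001] 0.7
[0.578 0.308 0.002] 0.63
[0.488 0.231 0.   ] 0.61
[ 0.348  0.359 -0.   ] 0.57
[ 0.578 -0.021 -0.004] 0.43
[0.46  0.368] [41. 39.] 61 6 [352. 142.] 0.97
[0.574 0.308] [44. 37.] 0 6 [318. 206.] 0.9
[0.487 0.231] [39. 40.] 59 223 [274. 158.] 0.78
[0.35  0.354] [38. 38.] 73 215 [345.  74.] 0.71
[0.475 0.449] [42. 38.] 70 230 [398. 151.] 0.65
[0.386 0.238] [41. 38.] 40 5 [276.  98.] 0.61
[0.378 0.446] [38. 41.] 37 224 [400.  93.] 0.57
tri [0.58  0.308 0.011]
tri [0.384 0.235 0.01 ]
[(array([ 0.461,  0.37 , -0.   ]), 0.83), (array([ 0.385,  0.24 , -0.003]), 0.82), (array([ 0.477,  0.454, -0.   ]), 0.75), (array([0.577, 0.308, 0.001]), 0.68), (array([0.491, 0.229, 0.003]), 0.65), (array([0.578, 0.023, 0.009]), 0.65), (array([ 0.662, -0.018,  0.072]), 0.34)]
```

View pics/w12.png

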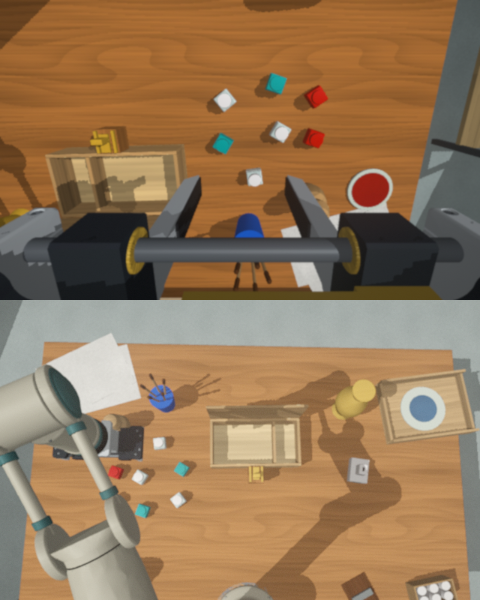

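Top half, wrist view: white jars at (225,100), (280,131) and (254,177); turquoise at (276,83) and (222,143); red at (316,96) and (314,138). Bottom half, top camera: the area the arm hid before is empty, so there are exactly three jars. Next I'll measure the case, the charger and the heights.

```bash
cat >> h.py <<'E'
def camrel():
    c=vision.get_calibration("wrist"); T=Rm(telemetry.current_tool_rot()); p=np.array(telemetry.current_ee_pos())
    return T.inv().apply(np.array(c["position"])-p), T.inv()*Rm(c["orientation"])
def look(xy,z,a,zt=0.03,fast=True):
    """TCP over xy so that the wrist camera's axis meets (xy,zt); tool pointing down with yaw a"""
    rp,rr=camrel(); T=Rm(down(a)); cp=T.apply(rp); d=(T*rr).apply([0,0,1])
    c0=np.array([0,0,z])+cp; hit=c0+d*((zt-c0[2])/d[2])
    p=[xy[0]-hit[0],xy[1]-hit[1],z]; r.move_to(p,down(a)); return p
E
python3 - <<'E'
from h import *
pts={"case":[0,0,0],"wide_bay":[0,.0405,.006],"narrow_bay":[0,-.1055,.006],"latch_block":[-.1075,0,.076],"lid_hinge":[.08,0,.07],"latch_knob":[-.115,0,.112]}
F=[];W=[];S=[]
def grab(cam):
    for k,v in pts.items():
        for d in models.mark_of(k,cam):
            if np.linalg.norm(np.array(d["at"])-(np.array([.581,-.018,0])+v))<.025: F.append(v);W.append(d["at"]);S.append(k);break
obs={}
def cap(cam,name,save=None):
    cal,im=snap(cam,save)
    for d in models.regions_of("charger",cam):
        y,x=np.nonzero(d["pixels"]); p=toplane(cal,[x.mean(),y.mean()],.05)[0]
        if np.linalg.norm(p[:2]-[.494,-.377])<.05: obs.setdefault("ch",[]).append((cal,(x.mean(),y.mean())));break
for z in (.42,.36):
    look([.56,-.02],z,0,0.03); snap("wrist",f"case{int(z*100)}"); grab("wrist")
snap("top"); grab("top")
F=np.array(F);W=np.array(W)
# planar fit: yaw + translation
f=F[:,:2]-F[:,:2].mean(0); w=W[:,:2]-W[:,:2].mean(0)
yaw=np.arctan2((f[:,0]*w[:,1]-f[:,1]*w[:,0]).sum(),(f*w).sum())
c,s=np.cos(yaw),np.sin(yaw); t=W[:,:2].mean(0)-np.array([[c,-s],[s,c]])@F[:,:2].mean(0)
print("case",t,np.degrees(yaw),len(F)); 
for k,a,b in zip(S,F,W): print(k,np.round(b-np.r_[np.array([[c,-s],[s,c]])@a[:2]+t,a[2]],3))
# charger
look([.494,-.377],.30,0,.06); cap("wrist",0,"ch1")
print("charger",[(np.round(d["at"],3),round(d["score"],2)) for d in models.mark_of("charger","wrist")],[(np.round(d["at"],3),round(d["score"],2)) for d in models.mark_of("socket","wrist")])
look([.494,-.377],.30,np.pi/2*0+0.6,.06); cap("wrist",0,"ch2")
print([(np.round(d["at"],3),round(d["score"],2)) for d in models.mark_of("charger","wrist")],[(np.round(d["at"],3),round(d["score"],2)) for d in models.mark_of("socket","wrist")])
print(len(obs.get("ch",[])), tri(obs["ch"]) if len(obs.get("ch",[]))>1 else 0)
cv2.imwrite("pics/c12.png",np.vstack([cv2.resize(cv2.imread("pics/case36.png"),None,fx=.75,fy=.75),cv2.resize(cv2.imread("pics/ch1.png"),None,fx=.75,fy=.75)]))
E
```

```text
case [ 0.57980874 -0.0193737 ] 1.1712792027304146 17
case [-0.    -0.002 -0.002]
wide_bay [ 0.    -0.002  0.001]
narrow_bay [0.001 0.005 0.   ]
latch_block [-0.002 -0.     0.001]
lid_hinge [ 0.    -0.004  0.002]
latch_knob [-0.001  0.001 -0.002]
case [ 0.002 -0.002 -0.002]
wide_bay [-0.001 -0.    -0.004]
narrow_bay [0.    0.002 0.001]
latch_block [-0.002  0.001 -0.002]
lid_hinge [-0.    -0.004 -0.001]
latch_knob [ 0.    -0.001 -0.003]
case [0.001 0.005 0.001]
wide_bay [-0.003  0.001  0.001]
narrow_bay [ 0.004 -0.001  0.002]
latch_block [-0.     0.001  0.003]
lid_hinge [0.001 0.001 0.002]
charger [(array([ 0.489, -0.378,  0.035]), 0.97)] [(array([ 0.495, -0.377,  0.001]), 0.64)]
[(array([ 0.489, -0.381,  0.033]), 0.79)] [(array([ 0.494, -0.379, -0.001]), 0.78)]
2 [ 0.49401447 -0.37799959  0.05165213]
```

View pics/c12.png

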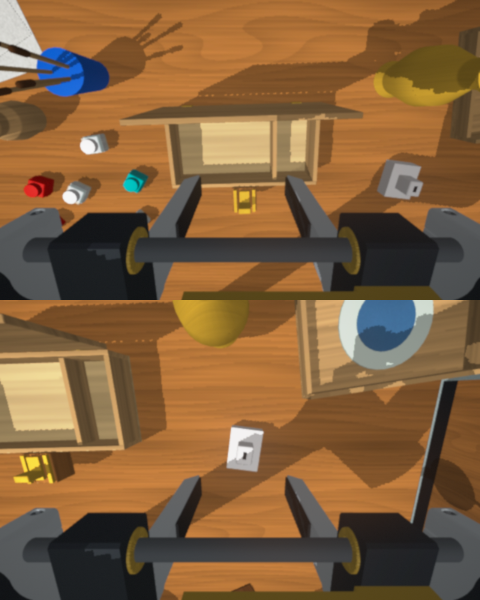

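Case fit: about (0.580,-0.019), yaw 1.2°, residuals under 5 mm. The charger in the socket shows at (245,450) in the lower half; triangulated height is 52 mm, which fits a body spanning 30 to 70 mm. Next its yaw, the jar heights, and a close crop of the jars.

```bash
python3 - <<'E'
from h import *
def rect(name,cam,cal,z):
    for d in models.regions_of(name,cam)[:2]:
        m=d["pixels"].astype(np.uint8); c=max(cv2.findContours(m,0,cv2.CHAIN_APPROX_NONE)[0],key=cv2.contourArea)[:,0]
        q=cv2.minAreaRect((toplane(cal,c,z)[:,:2]*1000).astype(np.float32)); print(name,cam,round(d["score"],2),np.round(q[0]),np.round(q[1]),round(q[2],1))
look([.494,-.377],.16,0,.05); cal,im=snap("wrist","ch3"); rect("socket","wrist",cal,.03); rect("charger","wrist",cal,.07)
cal2,_=snap("top"); rect("socket","top",cal2,.03); rect("charger","top",cal2,.07); rect("case","top",cal2,.07)
p=project(cal,[[.494,-.377,.05]])[0].astype(int);print(p)
cv2.imwrite("pics/ch3c.png",cv2.imread("pics/ch3.png")[max(0,p[1]-130):p[1]+130,max(0,p[0]-170):p[0]+170])
E
```

```text
socket wrist 0.63 [ 496. -378.] [60. 83.] 82.7
charger wrist 0.9 [ 499. -378.] [27. 40.] 82.5
socket top 0.78 [ 491. -373.] [69. 81.] 81.6
charger top 0.45 [629. 443.] [91. 79.] 28.9
case top 0.77 [575. -26.] [263. 345.] 1.0
[323 205]
```

View pics/ch3c.png

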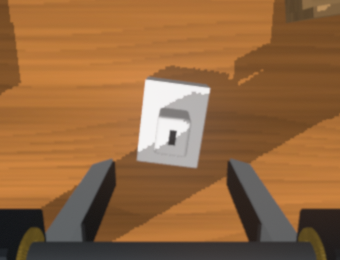

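The crop shows the charger at (172,132) standing in the white socket, the only thing of its kind there. Socket and charger yaw is about -7.3°. Now the grasp, pull and placement.

```bash
cat >> h.py <<'E'
CASE=np.array([.5798,-.0194]); CY=np.radians(1.2)
def case2w(x,y): c,s=np.cos(CY),np.sin(CY); return CASE+[c*x-s*y,s*x+c*y]
def grasp(xy,a,zg,opening,f=40,up=.25):
    a=best([*xy,up],a); gripper_to(opening); r.move_to([*xy,up],down(a)); r.move_l([*xy,zg+.05+.006],vel=.2)
    hit=r.move_l([*xy,zg+.006],vel=.06,guard=8); gripper_to(0,f)
    print("grasp hit",hit,"opening",telemetry.current_opening(),"f",telemetry.current_finger_force()); return a
def place(xy,zg,open_to,up=.22):
    """grasp point lowered to zg over xy (closing along case y), let go, back up"""
    a=best([*xy,up],CY); r.move_to([*xy,up],down(a)); r.hold(.1)
    print("held",telemetry.current_opening(),telemetry.current_finger_force())
    r.move_l([*xy,zg+.04],vel=.2)
    hit=r.move_l([*xy,zg+.006],vel=.05,guard=6); print("place hit",hit,telemetry.current_ee_pos())
    gripper_to(open_to); r.move_l([*xy,up],vel=.2); print("t",telemetry.current_t())
E
python3 - <<'E'
from h import *
xy=[.494,-.378]
grasp(xy,np.radians(-7.3),.054,.05,60)
f0=np.array(telemetry.current_wrist_force()); r.move_l([*xy,.075],vel=.03); print(np.array(telemetry.current_wrist_force())-f0)
r.move_l([*xy,.25],vel=.2); print(telemetry.current_opening(),telemetry.current_finger_force())
place(case2w(-12,-105.5) if 0 else case2w(-.012,-.1055),.052,.036)
look(case2w(0,0),.40,0,.03); snap("wrist","p1")
print([(np.round(d["at"],3),round(d["score"],2)) for d in models.mark_of("charger","wrist")])
E
```

```text
grasp hit False opening 0.02735447611167818 f 60.000364780426025
[ 1.05476101 -0.44417868 -1.86714918]
0.027283493017418513 59.999651312828064
held 0.027475935727314216 59.999701380729675
place hit False [ 0.5702302  -0.1251765   0.05803762]
t 20.3417
[(array([ 0.568, -0.126,  0.028]), 0.61)]
```

View pics/p1.png

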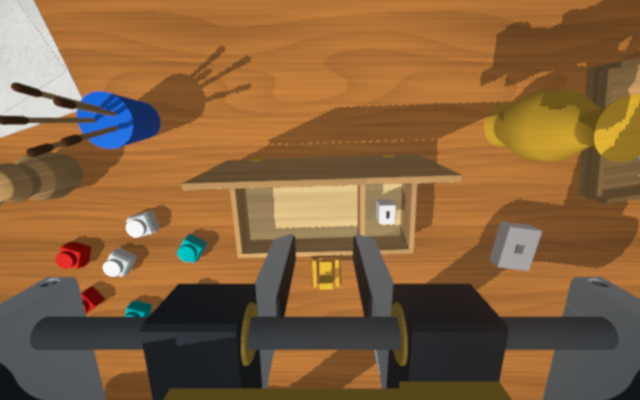

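The charger stands in the narrow bay at (386,212) and the socket is empty. The white jars show at (140,224) and (119,263); the third is under the gripper. Jars next, with a fresh look before each grasp.

```bash
cat >> h.py <<'E'
BY=np.array([[.722,.295],[.629,.451],[.713,-.334]])
def find(guess):
    """two looks at a jar: xy, height of its middle, yaw, other jars"""
    look(guess,.26,0,.02); A=jars(); M=[np.array(d["at"]) for d in models.mark_of("jar0","wrist")]
    w=[j for j in A if j["sat"]<90 and 30<min(j["size"]) and max(j["size"])<55]
    if not w: print("none",[(j["xy"],j["sat"],j["size"]) for j in A]); return None
    a=min(w,key=lambda j:np.linalg.norm(j["xy"]-guess))
    look(a["xy"],.26,.6,.02); B=jars(); M+=[np.array(d["at"]) for d in models.mark_of("jar0","wrist")]
    b=min([j for j in B if j["sat"]<90],key=lambda j:np.linalg.norm(j["xy"]-a["xy"]))
    m=[p[:2] for p in M if np.linalg.norm(p[:2]-a["xy"])<.02]
    t=tri([(a["cal"],a["px"]),(b["cal"],b["px"])])
    xy=np.mean([a["xy"],b["xy"],t[:2]]+m,0)
    y4=[np.exp(4j*j["yaw"]) for j in (a,b)]; yaw=np.angle(sum(y4))/4
    print("rect",a["xy"],b["xy"],"sizes",np.round(a["size"]),np.round(b["size"]),"yaws",[round(np.degrees(j["yaw"])%90) for j in (a,b)],"tri",np.round(t,3),"marks",np.round(m,3).tolist(),"->",np.round(xy,4),round(np.degrees(yaw),1))
    return xy,yaw,[j["xy"] for j in A+B if np.linalg.norm(j["xy"]-xy)>.03]
def choose(xy,yaw,others):
    best_=[]
    for k in (yaw,yaw+np.pi/2):
        v=np.array([np.sin(k),-np.cos(k)]); d=[1]
        for s in (-1,1):
            d+=[np.linalg.norm(xy+s*.036*v-o)-.027-.012 for o in others]+[np.linalg.norm(xy+s*.06*v-o)-.045-.038 for o in BY]
        best_.append((min(d),k))
    print("clearance",[(round(c,3),round(np.degrees(k))) for c,k in best_]); return max(best_)[1]
def jar(guess,slot):
    f=find(np.array(guess)); xy,yaw,o=f; grasp(xy,choose(*f),.024,.056,40)
    r.move_l([*xy,.25],vel=.2)
    if telemetry.current_opening()<.03: print("LOST"); return
    place(case2w(*slot),.031,.052)
E
python3 - <<'E'
from h import *
jar([.385,.237],(.025,.04))
E
```

```text
rect [0.53748987 0.31220343] [0.54157147 0.31652725] sizes [40. 41.] [42. 38.] yaws [14, 14] tri [0.539 0.315 0.017] marks [[0.54, 0.318], [0.54, 0.315]] -> [0.5395 0.3152] 14.1
clearance [(np.float64(0.029), 14), (np.float64(0.028), 104)]
grasp hit False opening 0.037629136066807185 f 40.000478625297546
held 0.03789015724238781 39.99980986118317
place hit True [0.60303595 0.02115439 0.03638694]
t 35.95
```

It took the jar that stood at (0.577,0.308), which had since been knocked about 4 cm; the jar I aimed for was missed by the network. The grasp and placement read well, so I'll go on with the other two.

```bash
python3 - <<'E'
from h import *
jar([.385,.237],(-.03,-.01))
look(case2w(0,0.05),.40,0,.03); snap("wrist","p2")
E
```

```text
rect [0.38934793 0.23720001] [0.38798285 0.23922586] sizes [43. 41.] [44. 40.] yaws [43, 40] tri [0.385 0.237 0.013] marks [[0.383, 0.236], [0.385, 0.238]] -> [0.386  0.2374] 41.7
clearance [(np.float64(0.043), 42), (np.float64(0.044), 132)]
grasp hit False opening 0.038116101630513724 f 39.64619815349579
held 0.037708669734985184 39.65198814868927
place hit True [ 0.54906965 -0.02991084  0.03628702]
t 48.1417
```

View pics/p2.png

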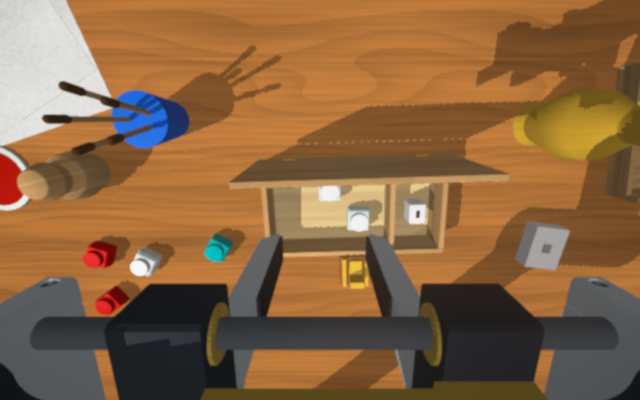

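Both jars are in the wide bay at (330,190) and (358,218), and the charger is at (415,211). The last white jar is at (145,262). The bystanders stand.

```bash
python3 - <<'E'
from h import *
jar([.461,.369],(-.03,.09))
look(case2w(0,0.05),.40,0,.03); snap("wrist","p3"); 
print([(np.round(d["at"],3),round(d["score"],2)) for d in models.mark_of("jar0","wrist")],[(np.round(d["at"],3),round(d["score"],2)) for d in models.mark_of("lid_edge","wrist")])
look(case2w(0,0),.50,np.pi/2,.03); snap("top","t3")
cv2.imwrite("pics/p3c.png",np.vstack([cv2.imread("pics/p3.png")[:,:][0:300],cv2.imread("pics/t3.png")[50:350]]))
E
```

```text
rect [0.46500275 0.37000159] [0.4633793  0.37228888] sizes [41. 44.] [43. 40.] yaws [61, 61] tri [0.462 0.371 0.017] marks [[0.457, 0.373], [0.461, 0.373]] -> [0.4615 0.3718] -28.8
clearance [(np.float64(0.009), -29), (np.float64(0.022), 61)]
grasp hit False opening 0.037599656267358506 f 39.99964714050293
held 0.03805765993113441 39.9991250038147
place hit True [0.54700625 0.06991485 0.03637988]
t 60.3167
[(array([0.544, 0.069, 0.006]), 0.94), (array([ 0.548, -0.028,  0.005]), 0.9), (array([0.378, 0.452, 0.001]), 0.83), (array([0.489, 0.234, 0.   ]), 0.62), (array([0.607, 0.02 , 0.004]), 0.6)] [(array([ 0.657, -0.013,  0.228]), 0.65), (array([ 0.47 , -0.023,  0.075]), 0.38)]
```

View pics/p3c.png

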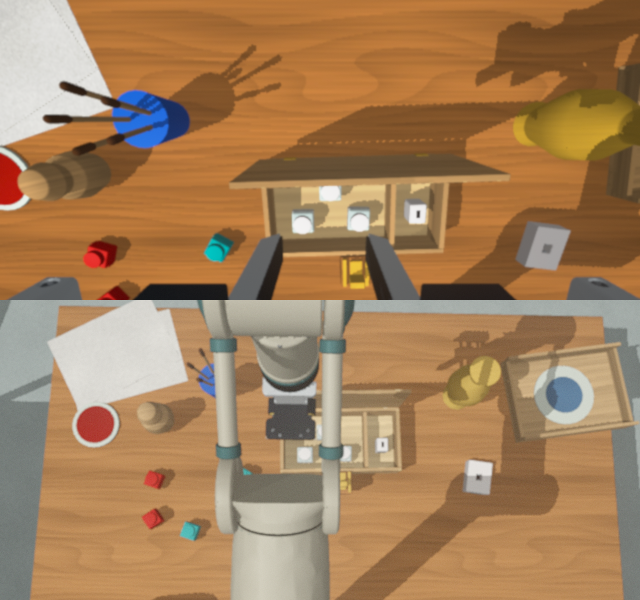

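All three jars sit in the wide bay (upper half at (330,190), (302,222), (358,220)) and the charger is in the narrow bay at (415,212). No white jar is left on the desk and the bystanders are untouched. Next I'll swing the lid down along its arc from behind.

```bash
python3 - <<'E'
from h import *
gripper_to(0,10)
def P(x,z): return [*case2w(x,0),z+r.nose_length]
a=best(P(.135,.30),CY); h=.010; rho=.13
r.move_to(P(.05,.36),down(a)); r.move_to(P(.14,.30),down(a)); r.move_l(P(.14,.20),vel=.15,guard=15)
for th in np.arange(1.6,-.01,-.1):
    d=.008+h*np.sin(th)
    x=.08-rho*np.cos(th)+d*np.sin(th); z=.07+rho*np.sin(th)+d*np.cos(th)
    if r.move_l(P(x,z),vel=.1,guard=25): print("guard",th,telemetry.current_wrist_force()); break
print(telemetry.current_wrist_force())
print(r.move_l(P(-.055,.074),vel=.03,guard=18),telemetry.current_wrist_force(),np.array(telemetry.current_ee_pos())[2]-r.nose_length)
r.move_l(P(-.055,.20),vel=.15)
look(case2w(-.05,0),.30,0,.08); snap("wrist","l1"); print(telemetry.current_t())
print([(k,np.round(d["at"],3),round(d["score"],2)) for k in("lid_edge","latch_knob") for d in models.mark_of(k,"wrist")])
E
```

```text
[-0.45687697  0.43199681 -0.60676412]
True [0.41668025 0.06257469 4.8028375 ] 0.07824197181601086
72.9667
[('lid_edge', array([ 0.503, -0.018,  0.071]), 0.75)]
```

View pics/l1.png

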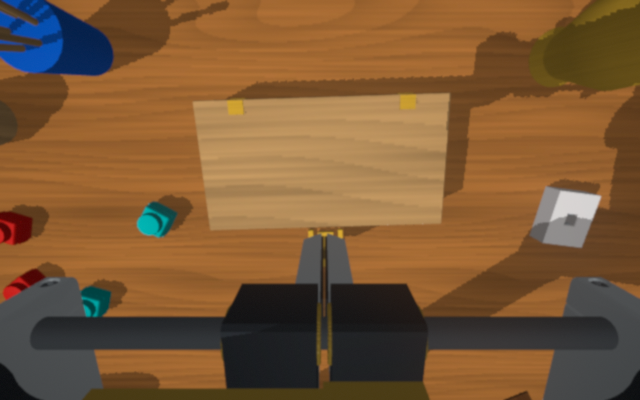

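The lid is flat: contact came at 78.2 mm, and the lid edge shows along row 225. Next, push the knob from behind along case +x.

```bash
python3 - <<'E'
from h import *
def P(x,z,y=0): return [*case2w(x,y),z+r.nose_length]
a=best(P(-.15,.30),CY)
r.move_to(P(-.155,.25),down(a)); print(r.move_l(P(-.155,.092),vel=.15,guard=10))
def cx(): return ((np.array(telemetry.current_ee_pos())[:2]-CASE)@[np.cos(CY),np.sin(CY)]).round(4)
print("contact",r.move_l(P(-.115,.092),vel=.02,guard=3),cx(),telemetry.current_wrist_force())
print("push",r.move_l(P(-.085,.092),vel=.03,guard=25),cx(),telemetry.current_wrist_force())
r.move_l(P(-.15,.092),vel=.1); r.move_l(P(-.15,.30),vel=.2)
look(case2w(-.09,0),.25,0,.1); cal,_=snap("wrist","k1"); print(telemetry.current_t())
print([(k,np.round(d["at"],3),round(d["score"],2)) for k in("lid_edge","latch_knob") for d in models.mark_of(k,"wrist")])
print("expect home",case2w(-.09,0),project(cal,[[*case2w(-.09,0),.112],[*case2w(-.115,0),.112]]))
snap("top");print([(np.round(d["at"],3),round(d["score"],2)) for d in models.mark_of("latch_knob","top")])
E
```

```text
False
contact True -0.1194 [-0.24771996  0.0004825  -0.07092069]
push True -0.1058 [-0.7489801   0.32365264  0.35244024]
79.5917
[('lid_edge', array([ 0.5  , -0.02 ,  0.073]), 0.81), ('latch_knob', array([ 0.496, -0.377, -0.004]), 0.72)]
expect home [ 0.48981974 -0.02128482] [[324.03823653 206.8449109 ]
 [324.53902397 230.70930729]]
[(array([ 0.489, -0.026,  0.116]), 0.43)]
```

View pics/k1.png

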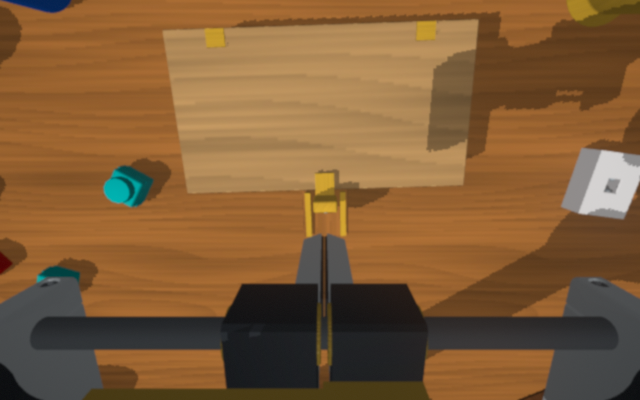

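The knob sits at row 205, where home was predicted (row 207; drawn back would be 231). The tongue reaches about 18 mm over the lid edge (rows 172 to 190), the 25 N stop came at the end-stop position, and the top camera puts the knob at x = 0.489. The arm is clear of everything.

```bash
python3 -c "
from h import *
print(telemetry.current_ee_pos()); print(r.sign_off())"
```

```text
[ 0.49594584 -0.02069113  0.25164621]
the job is handed in; nothing more can be done
None
```

The job is handed in at about 80 s of the 210 s: the charger is in the narrow bay, all three jars are in the wide bay, the lid is shut, the latch was pushed to its end stop, and the vase, doll and brush cup were never touched (the hand-in returned no verdict).

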